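# Collar on the mixer shaft, screw over the flat

### The arm

A 6-joint arm with a two-finger parallel gripper is mounted at the origin on a cart in front of the work surface, level with it; the furniture and walls round the work are solid. World frame = base frame: x ahead of the robot, y to its left, z up, the work surface at z = 0. Lengths are in m, angles in rad, forces in N, time in s.
With the tool pointing down it reaches from about 0.3 to 0.875 m from the base axis. Payload 6.4 kg.
Tool frame: the origin (TCP) lies midway between the tips of the shut fingers; the grasp point (between the pads) lies 19 mm behind it; z points along the fingers, y is the line along which they close (so a half turn about z gives the same grasp; the last joint's range is limited). The gripper opens to 85 mm and grips with 20 to 120 N. Pads are 22 mm wide; open, the fingers measure 114 mm over their backs; the gripper's body (76 mm by 85 mm) begins 54 mm behind the grasp point. The pads swing forward as they close: fully open they stand 13 mm farther back than shut.
Start: joints at [-1.309, 0.181, 1.607, -0, 1.354, -0.206], TCP at [0.259, -0.513, 0.231] pointing down, gripper open.
Joint ranges: [-2.99, 2.99], [-0.89, 2.07], [0.3, 2.58], [-1.14, 4.28], [0, 2.63], [-3.12, 3.12]. Speed limits (rad/s): [2.57, 2.57, 3.01, 3.14, 3.14, 3.14].

### API

Orientations are given as a unit quaternion [w, x, y, z].
In Python, from bench import sensors, vision, ctrl gives the robot as it stands.
- The arm moves only by the tool carry_out, never from a script. Its argument "deltas" is text: rows parted by semicolons, each of 7 numbers parted by spaces: the shift along the tool's x, y, z in mm, then the turn, a rotation vector about the tool's x, y, z in rad, then the closure, from 0 (fully open) to 1 (shut). In form: tx ty tz ax ay az claw; .... A call has 1 to 12 rows; each row is the pose to reach, as a shift and turn from the pose commanded when the call began, along the tool's axes at that moment; what a row does not reach only later rows make up. A row lasts 1/8 s, in which the tool goes at most 62.5 mm and 10.7 degrees, less where a joint would pass 70% of its speed; a pose out of reach is approached as far as the arm can. A call with a gripper value outside its range is refused whole. The fingers move at their own pace and stop on an object; the grip force is fixed at half the most. Time passes only in rows, so rows that repeat a pose let the fingers close. It gives the time, the measured TCP pose, the force, the opening and the grip force at its end, in the units of the state.
- sensors.get_obs(): the state, without advancing time (a new reading comes with each control period).
- vision.camera(name): name is "scene" or "top" or "wrist"; returns the picture (480x640x3 uint8, blue, green, red); there is no depth.
- vision.camera_model(name): a dict with "K" (3x3 intrinsics, pixels), "extrinsics" (4x4, takes a point from world to camera coordinates); the wrist camera has in their place "hand_eye" (4x4, takes a point from camera to tool coordinates, whose origin is the TCP and whose axes are the flange's). Camera axes: x right, y down, z forward; pixel columns grow to the right and rows downward; lengths in m; the calibration is good to about 2 mm. A picture is of the moment at which its call begins: read the wrist's pose just before it. camera_model takes no time and is no camera call.
- ctrl.hand_in(): hands the job in; it is judged then, once.
The state is a dict: "time_s": time; "q": joint angles; "dq": joint speeds; "joint_efforts": joint torques, N m; "eef_pos": TCP position; "eef_rot": TCP orientation; "wrist_force": force on the tool from outside, world axes, zero at the start; "torque": the same for the moment, N m; "opening": opening from 0.0 (shut) to 1.0 (fully open); "grasp_force": force on a finger pad.
Only numpy, scipy, OpenCV 4.12 (cv2) and the standard library are available. Lean on these libraries where they do the work, as an engineer would, in place of code of your own. Each camera call takes 0.05 s, during which the arm holds its last target. There are 200 camera calls.

### The job

The drive collar of the mixer has fallen over: first stand it upright on the desk and let go of it, then pinch the mixer's shaft across its blue flat and turn it until the flat faces the red mark. Then lower the collar over the shaft with its brass set screw on the flat, and finish holding it there in the gripper, clear of the housing and with the screw at the middle of the flat's height, ready for the screw to be tightened. Leave the other things on the desk where they are.

Things in the scene. Friction and masses are not known exactly. Their poses are not given: they have to be found in the camera images.
- collar: Square aluminium drive collar, 40 x 40 mm and 60 mm long, about 0.22 kg; origin at its very centre. Its z axis runs along the bore (round through hole, 23 mm across: 1.5 mm play each way on the shaft). A brass set screw sits in the middle of its -x face. At first it lies toppled on the desk, set screw up. It may be fitted either way up.
- collar_screw (a point): Outer end of the set screw, in the middle of the collar's -x face, 20 mm from the collar's centre; axes as the collar's. Inside the bore the screw's 6 mm wide tip reaches to 7.5 mm from the bore axis, so the collar passes over the shaft only with the screw over the shaft's flat, within about 0.3 rad.
- mixer: White mixer drive unit, fixed to the desk, a box of 120 x 120 mm whose top is 58 mm (bearing boss round the shaft: 64 mm) above the desk; origin under its centre, on the shaft's axis. A red mark lies on its top, from 26 to 54 mm on the -x side of the shaft.
- shaft (a joint): Turning angle of the upright steel drive shaft, rad, counter-clockwise from above; 0 when the flat faces the red mark (the unit's -x). It turns against slight friction and stays where it is left.
- shaft_mid (a point): On the shaft's axis at the middle height of the flat, 105 mm above the desk; turns with the shaft, the flat faces its -x. The shaft is 20 mm across, its chamfered top is 140 mm above the desk; the flat runs from 70 mm to the top.
- shaft_flat (a point): The blue-painted flat of the shaft, 16 mm wide, 66 mm tall, upright, 6 mm from the shaft's axis (pinched across the flat the shaft measures 16 mm in place of 20); this point is the middle of its surface; it faces its own -x.
- stain_bottle: Bystander: bottle with a black cap, 46 mm across, 85 tall; origin under its centre.
- bench_timer: Bystander: small white countdown timer, 37x64x60 mm; origin under its centre.
- lab_notebook: Bystander: dark blue notebook lying flat, 105x152x14 mm; origin under its centre.
- marker_black: Bystander: black and white marker pen lying down, 135 mm long, 16 thick; origin under its centre.
- cal_weight: Bystander: brass-coloured check weight, 30 mm across, 48 tall; origin under its centre.
- pipette_200: Bystander: white pipette lying down, 237 mm long, 29 thick; origin under its centre.
There are look-alikes about, which are no part of the job. What is shaped like the collar but pink is not meant.

How it is judged:
On the way, in this order (a step that is already met when the one before it is completed fails the run):
1. the collar stands upright on the desk, released (angle between the z axis of collar and the z axis of mixer, either way round below 0.1 rad and height (world z) of collar below 0.034 m and linear speed of collar below 0.02 m/s and contact force between collar and the arm below 0.2 N and horizontal distance between collar and mixer above 0.08 m), for 0.2 s.
2. the fingers press on the flat while the flat faces the red mark within 0.2 rad (value of joint shaft between -0.2 and 0.2 rad and contact force between shaft_c2 and the fingers above 2 N), for 0.2 s.
At the end, for the whole second after the job is handed in: collar on the shaft within 4 mm and 0.1 rad, its screw within 10 mm of the flat's middle height and facing the flat within 0.2 rad, the flat facing the red mark within 0.3 rad; the fingers grip the collar (over 2 N), it is still; no bystander moved over 30 mm (horizontal distance between collar and shaft_mid below 0.004 m and z of collar in the frame of shaft_mid between -0.01 and 0.01 m and angle between the z axis of collar and the z axis of mixer, either way round below 0.1 rad and angle between the x axis of collar and the x axis of shaft_mid, either way round below 0.2 rad and x of collar_screw in the frame of shaft_mid below -0.015 m and value of joint shaft between -0.3 and 0.3 rad and contact force between collar and the fingers above 2 N and linear speed of collar below 0.02 m/s and not (distance of stain_bottle from where it was at the start of the episode above 0.03 m) and not (distance of bench_timer from where it was at the start of the episode above 0.03 m) and not (distance of lab_notebook from where it was at the start of the episode above 0.03 m) and not (distance of marker_black from where it was at the start of the episode above 0.03 m) and not (distance of cal_weight from where it was at the start of the episode above 0.03 m) and not (distance of pipette_200 from where it was at the start of the episode above 0.03 m)); the arm keeps its last pose, push and grip.
It fails at once if a bystander is moved more than 30 mm (distance of any of stain_bottle, bench_timer, lab_notebook, marker_black, cal_weight, pipette_200 from where it was at the start of the episode above 0.03 m).
It also fails if it takes over 72 s, if anything falls off the work surface, if the arm or the gripper's body presses on something with over 40 N, if the wrist force passes 120 N, or if a joint passes its speed limit or range.

## Working session

There is one attempt and no reset: what is moved stays moved. The work goes in short steps, Python scripts to look and compute and a tool call to move; the robot and the scene stay as the last step left them, time stands still between calls to the robot, and variables do not carry over. Pictures are saved under pics/ and viewed, at most 10 in all, crops included, and the job is handed in when it is done.

Besides the shell and the picture viewer there is one more tool, called after "Emit:" as a command line: name --argument value ..., lists and objects as JSON in quotes. carry_out: Moves the arm, as the interface text tells. Its arguments: {"type":"object","properties":{"deltas":{"type":"string"}},"required":["deltas"]}

```bash
mkdir -p pics; ls; python3 - <<'E'
from bench import sensors, vision
import cv2, json, numpy as np
o=sensors.get_obs(); print(o['time_s'],o['eef_pos'],o['eef_rot'],o['opening'])
for n in('scene','top','wrist'):
    cv2.imwrite(f'pics/a_{n}.png',vision.camera(n)); m=vision.camera_model(n); print(n,{k:np.round(np.array(v),4).tolist() for k,v in m.items()})
E
```

```text
pics
0.0 [ 0.25916086 -0.51266213  0.23038239] [-8.91823628e-04  9.72769653e-01  2.31772316e-01 -2.48676165e-05] 1.003191710413358
scene {'K': [[478.1855, 0.0, 315.9288], [0.0, 478.1855, 233.9137], [0.0, 0.0, 1.0]], 'extrinsics': [[0.9067, -0.4212, -0.0239, -0.5013], [-0.2088, -0.399, -0.8929, 0.2027], [0.3665, 0.8145, -0.4497, 1.1692], [0.0, 0.0, 0.0, 1.0]]}
top {'K': [[476.4138, 0.0, 324.3705], [0.0, 476.4138, 236.6407], [0.0, 0.0, 1.0]], 'extrinsics': [[0.0072, -0.9997, 0.0216, -0.0404], [-0.9929, -0.0097, -0.1189, 0.5574], [0.1191, -0.0206, -0.9927, 1.189], [0.0, 0.0, 0.0, 1.0]]}
wrist {'K': [[425.742, 0.0, 323.822], [0.0, 425.742, 240.5553], [0.0, 0.0, 1.0]], 'hand_eye': [[-0.0001, -0.9544, -0.2984, 0.076], [1.0, -0.0006, 0.0017, -0.0005], [-0.0018, -0.2984, 0.9544, -0.1433], [0.0, 0.0, 0.0, 1.0]]}
```

View pics/a_top.png

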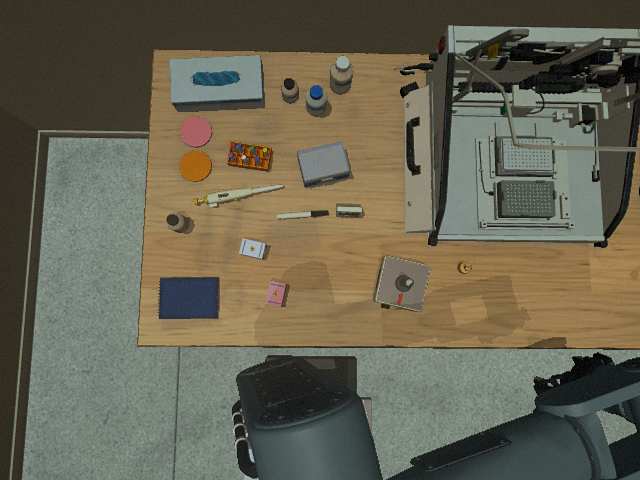

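View pics/a_scene.png

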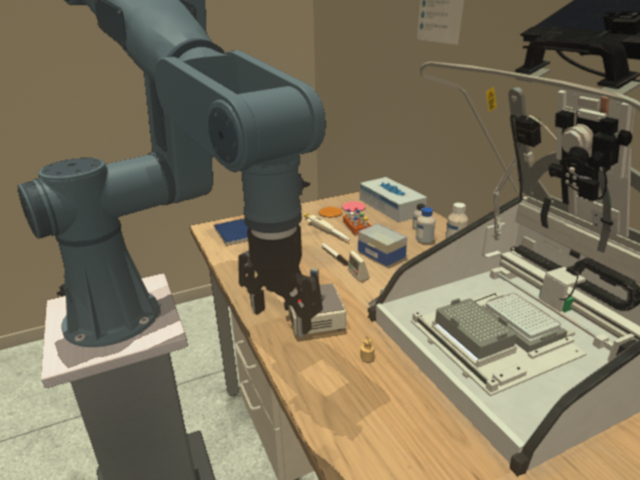

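The top view shows the collar at about (253,249) with its screw up and the pink decoy at (277,293). The mixer is at (403,284) with its red mark toward the lower left, and the weight is at (465,268). I'll measure these and zoom in.

```bash
cat > h.py <<'E'
from bench import sensors, vision
import cv2, numpy as np
from scipy.spatial.transform import Rotation as R
def obs():
    o=sensors.get_obs(); q=np.array(o['eef_rot']); return o,R.from_quat(q[[1,2,3,0]])
def cam(n):
    """world->cam 4x4, K, image"""
    m=vision.camera_model(n); K=np.array(m['K'])
    if n=='wrist':
        o,r=obs(); T=np.eye(4); T[:3,:3]=r.as_matrix(); T[:3,3]=o['eef_pos']
        E=np.linalg.inv(T@np.array(m['hand_eye']))
    else: E=np.array(m['extrinsics'])
    return E,K,vision.camera(n)
def px2w(E,K,uv,z):
    uv=np.atleast_2d(uv).astype(float); d=np.c_[uv,np.ones(len(uv))]@np.linalg.inv(K).T@E[:3,:3]
    c=-E[:3,:3].T@E[:3,3]; return c+d*((z-c[2])/d[:,2])[:,None]
def w2px(E,K,P):
    p=np.atleast_2d(P)@E[:3,:3].T+E[:3,3]; p=p@K.T; return p[:,:2]/p[:,2:]
def todelta(p,yaw):
    """shift mm & rotvec in tool frame to reach TCP p, pointing down, tool x at yaw"""
    o,r=obs(); g=R.from_euler('z',yaw)*R.from_euler('x',np.pi)
    return np.round(r.inv().apply(np.array(p)-o['eef_pos'])*1000,1),np.round((r.inv()*g).as_rotvec(),3)
E
python3 - <<'E'
from h import *
E,K,im=cam('top')
for n,uv,z in[('collar',(253,249),.04),('pink',(277,293),.04),('boss',(404,284),.064),('mixc',(404,283),.058),('red',(401,299),.058),('shafttop',(407,282),.14),('weight',(465,267),.03),('timer',(349,211),.05),('notebook',(188,298),.01)]: print(n,px2w(E,K,uv,z).round(3))
c=[cv2.resize(im[b:b+50,a:a+66],None,fx=6,fy=6,interpolation=cv2.INTER_CUBIC) for a,b in((220,225),(370,255))]
cv2.imwrite('pics/b.png',np.hstack(c))
E
```

```text
collar [[0.524 0.145 0.04 ]]
pink [[0.413 0.082 0.04 ]]
boss [[ 0.438 -0.234  0.064]]
mixc [[ 0.44  -0.235  0.058]]
red [[ 0.401 -0.227  0.058]]
shafttop [[ 0.441 -0.226  0.14 ]]
weight [[ 0.483 -0.398  0.03 ]]
timer [[ 0.622 -0.098  0.05 ]]
notebook [[0.399 0.312 0.01 ]]
```

View pics/b.png

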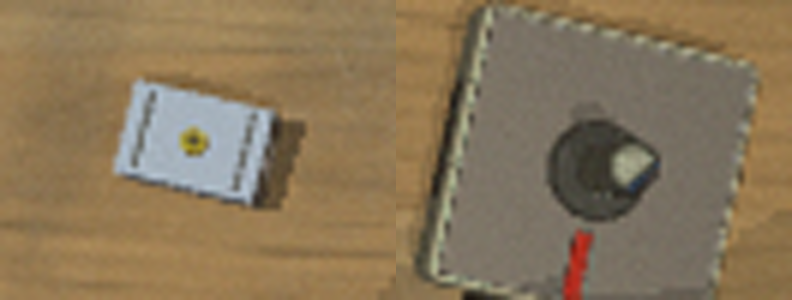

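The collar's bore runs image right and slightly down, with the screw up. The shaft's flat (blue) faces the lower right and the red mark is lower left, so the shaft is turned about +1 rad. I'll pass over the mixer first for a close look.

```bash
python3 - <<'E'
from h import *
print(todelta([.42,-.21,.30],.468), todelta([.52,.14,.28],1.34))
E
```

```text
(array([ 280.1, -197.9,  -69. ]), array([-0.001, -0.   , -0.   ])) (array([ 527.2, -465.2,  -48.6]), array([-0.001, -0.001, -0.872]))
```

Emit:
carry_out --deltas "60 -40 -40 0 0 0 0; 110 -75 -60 0 0 0 0; 160 -110 -69 0 0 0 0; 210 -145 -69 0 0 0 0; 260 -180 -69 0 0 0 0; 280 -198 -69 0 0 0 0; 280 -198 -69 0 0 0 0; 280 -198 -69 0 0 0 0"

```text
time_s: 1.2
eef_pos: [0.4198, -0.2105, 0.3002]
eef_rot: [0.0, 0.973, 0.232, -0.0]
wrist_force: [0.8, 0.3, -0.7]
opening: 0.997
grasp_force: 0.0
```

```bash
python3 - <<'E'
from h import *
E,K,im=cam('wrist'); cv2.imwrite('pics/mix.png',im); np.savez('mix.npz',E=E,K=K)
p=w2px(E,K,[[.44,-.232,.14],[.44,-.232,.064]]);print(p)
print(todelta([.52,.14,.30],1.34))
E
```

```text
[[362.52042781 204.84165155]
 [355.00513101 186.3409714 ]]
(array([ 2.477e+02, -2.682e+02,  1.000e-01]), array([-0.   ,  0.   , -0.873]))
```

View pics/mix.png

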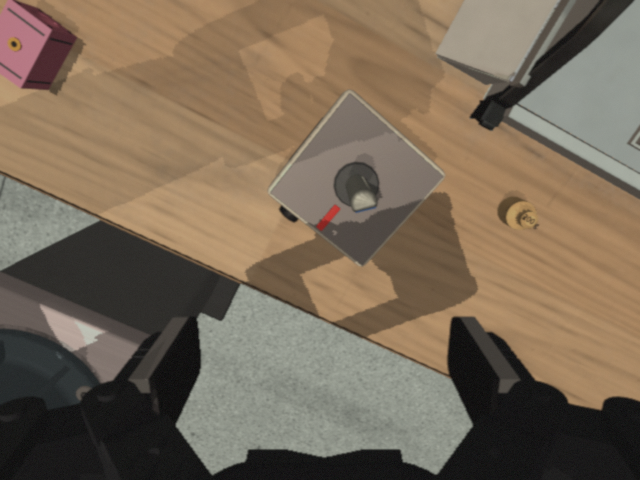

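The wrist view shows the mixer top with corners at about (349,91), (444,175), (363,266) and (269,190), and the red mark at (328,217). The shaft top is at (363,200), with the blue flat below it, facing down and slightly right. Next I'll compute these and move to the collar.

Emit:
carry_out --deltas "50 -54 0 0 0 -0.17 0; 100 -108 0 0 0 -0.35 0; 150 -162 0 0 0 -0.52 0; 200 -216 0 0 0 -0.7 0; 248 -268 0 0 0 -0.873 0; 248 -268 0 0 0 -0.873 0; 248 -268 0 0 0 -0.873 0"

```text
time_s: 2.12
eef_pos: [0.5211, 0.1425, 0.2997]
eef_rot: [-0.0, 0.783, 0.622, -0.0]
wrist_force: [0.3, -0.2, 0.2]
opening: 0.996
grasp_force: 0.0
```

```bash
python3 - <<'E'
from h import *
d=np.load('mix.npz'); E,K=d['E'],d['K']; im=cv2.imread('pics/mix.png')
P=px2w(E,K,[(349,91),(444,175),(363,266),(269,190)],.058); print(P.round(4),P.mean(0).round(4))
e=np.diff(np.r_[P,P[:1]],axis=0); print('len',np.linalg.norm(e,axis=1), 'yaw mod90',np.degrees(np.arctan2(e[:,1],e[:,0]))%90)
b,g,r=[im[...,i].astype(int) for i in range(3)]
m=(r>120)&(g<70)&(b<70); m[:,:280]=0; m[:,380:]=0; v=np.argwhere(m)[:,::-1]; W=px2w(E,K,v,.058); c=W.mean(0)
u=np.linalg.svd(W-c)[2][0]; print('red',len(v),c,u)
crop=cv2.resize(im[165:240,310:410],None,fx=4,fy=4,interpolation=cv2.INTER_CUBIC)
E,K,im=cam('wrist'); cv2.imwrite('pics/col.png',im); np.savez('col.npz',E=E,K=K)
p=w2px(E,K,[[.524,.145,.04]])[0].astype(int); print(p)
a,b_=max(p[0]-100,0),max(p[1]-75,0)
cv2.imwrite('pics/c2.png',np.hstack([crop,cv2.resize(im[b_:b_+150,a:a+200],(400,300),interpolation=cv2.INTER_CUBIC)])); print(a,b_)
o,_=obs(); print(o['q'])
E
```

```text
[[ 0.5094 -0.1896  0.058 ]
 [ 0.4847 -0.3     0.058 ]
 [ 0.3742 -0.2763  0.058 ]
 [ 0.4008 -0.1643  0.058 ]] [ 0.4423 -0.2326  0.058 ]
len [0.11305941 0.11300742 0.11518494 0.11154395] yaw mod90 [77.39308986 77.93273057 76.6651289  76.85276678]
red 182 [ 0.4019013  -0.22385035  0.058     ] [-9.73426653e-01  2.28999021e-01 -1.76614943e-28]
[326 187]
226 112
[ 4.42262794e-02  5.11964757e-02  1.61170208e+00 -3.73429123e-04
  1.47984034e+00  2.73250402e-01]
```

View pics/c2.png

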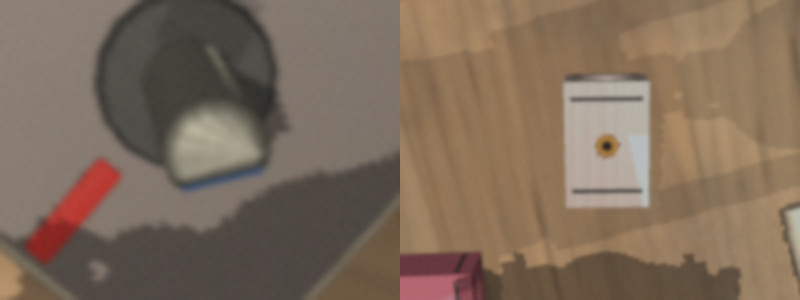

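The crops show the shaft's flat as a blue line from crop (183,188) to (263,170). The collar's top face spans crop (566..649, 80..207), with the screw at (607,146).

```bash
python3 - <<'E'
from h import *
d=np.load('col.npz'); E,K=d['E'],d['K']
f=lambda x,y:((x-400)/2+226,y/2+112)
P=px2w(E,K,[f(566,80),f(649,80),f(649,207),f(566,207),f(607,146)],.04); print(P.round(4),P[:4].mean(0))
e=np.diff(P[:4],axis=0); print(np.linalg.norm(e,axis=1),np.degrees(np.arctan2(e[:,1],e[:,0])))
d=np.load('mix.npz'); E,K=d['E'],d['K']
g=lambda x,y:(x/4+310,y/4+165)
Q=px2w(E,K,[g(183,188),g(263,170)],.139); v=Q[0]-Q[1]; print(Q,np.linalg.norm(v)); n=np.array([v[1],-v[0]]); n/=np.linalg.norm(n)
a=np.arctan2(n[1],n[0]); print('normal deg',np.degrees(a),'axis?',Q.mean(0)[:2]-6e-3*n, 'alt',Q.mean(0)[:2]+6e-3*n)
E
```

```text
[[0.5156 0.1812 0.04  ]
 [0.5532 0.1725 0.04  ]
 [0.5406 0.1129 0.04  ]
 [0.5012 0.122  0.04  ]
 [0.5273 0.1467 0.04  ]] [0.5276789  0.14715051 0.04      ]
[0.03864942 0.06086592 0.04042463] [ -13.03768282 -101.96385151  166.96303577]
[[ 0.43287935 -0.23029985  0.139     ]
 [ 0.44246169 -0.24177379  0.139     ]] 0.014949000235299886
normal deg 39.866574018368446 axis? [ 0.43306529 -0.23988283] alt [ 0.44227576 -0.23219081]
```

Everything agrees. The shaft axis is at (0.442,-0.232), the mixer yaw is -13°, the shaft is turned about +0.92 rad, and the collar centre is (0.5275,0.147) with the bore at 77.5°. My plan is to grip the collar with the tool tilted -0.65 rad about its closing axis, lift it, then turn +90° about that axis to stand it up.

```bash
cat >> h.py <<'E'
def tgt(grasp,yaw,tilt,back=0,g=.023):
    """deltas to put the grasp point at 'grasp', backed off along tool z"""
    o,r=obs(); G=R.from_euler('z',yaw)*R.from_euler('x',np.pi)*R.from_euler('y',tilt)
    p=np.array(grasp)+G.apply([0,0,g-back])
    return np.round(r.inv().apply(p-o['eef_pos'])*1000,1),np.round((r.inv()*G).as_rotvec(),3),p.round(4)
E
python3 - <<'E'
from h import *
for b in(.09,0): print(*tgt([.5275,.147,.027],1.352,-.65,b))
E
```

```text
[ 48.2   4.9 219.3] [-0.004 -0.649 -0.01 ] [0.5363 0.1866 0.0803]
[ -6.2   5.6 291. ] [-0.004 -0.649 -0.01 ] [0.5245 0.1334 0.0087]
```

Emit:
carry_out --deltas "12 1 50 0 -0.16 0 0; 24 2 100 0 -0.33 -0.01 0; 36 4 150 0 -0.49 -0.01 0; 48 5 200 -0.004 -0.65 -0.01 0; 48 5 219 -0.004 -0.65 -0.01 0; 48 5 219 -0.004 -0.65 -0.01 0; 48 5 219 -0.004 -0.65 -0.01 0"

```text
time_s: 3.05
eef_pos: [0.5391, 0.1855, 0.0859]
eef_rot: [0.201, 0.741, 0.591, -0.246]
wrist_force: [0.5, 0.3, -0.4]
opening: 1.003
grasp_force: 0.0
```

```bash
python3 - <<'E'
from h import *
E,K,im=cam('wrist'); cv2.imwrite('pics/col2.png',im)
print(w2px(E,K,[[.5275,.147,.04]]))
o,_=obs(); print(np.round(o['q'],2)); print(*tgt([.5275,.147,.027],1.352,-.65,0))
E
```

```text
[[318.25881217 270.77481201]]
[ 0.4   0.65  1.41 -0.52  1.49  0.78]
[ 3.3 -3.4 94.7] [ 0.004 -0.005 -0.007] [0.5245 0.1334 0.0087]
```

View pics/col2.png

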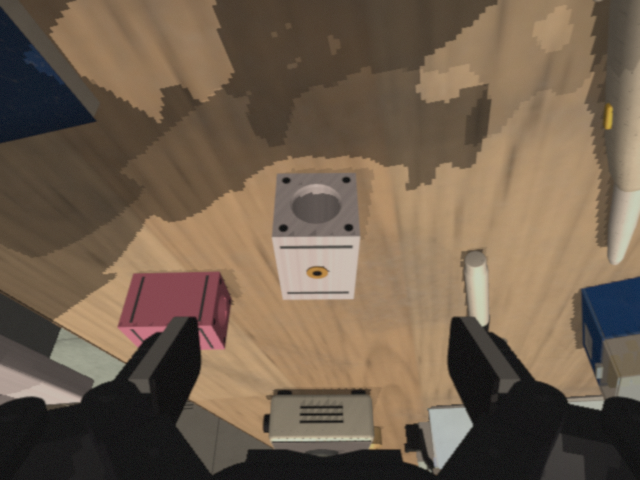

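The screw is seen at (317,272) against a predicted (318,271), so the estimate holds. The pink decoy is well beyond the fingers' path. I'll go in and grip.

Emit:
carry_out --deltas "0 0 40 0 0 0 0; 0 0 70 0 0 0 0; 0 0 90 0 0 0 0; 0 0 90 0 0 0 0; 0 0 90 0 0 0 0"

```text
time_s: 3.72
eef_pos: [0.5259, 0.1338, 0.0115]
eef_rot: [0.2, 0.74, 0.592, -0.247]
wrist_force: [0.4, 0.1, -0.7]
opening: 1.002
grasp_force: 0.0
```

Emit:
carry_out --deltas "0 0 0 0 0 0 1; 0 0 0 0 0 0 1; 0 0 0 0 0 0 1; 0 0 0 0 0 0 1; 0 0 0 0 0 0 1; 0 0 0 0 0 0 1; 0 0 0 0 0 0 1; 0 0 0 0 0 0 1"

```text
time_s: 4.72
eef_pos: [0.5248, 0.1335, 0.01]
eef_rot: [0.2, 0.74, 0.593, -0.249]
wrist_force: [-0.2, 4.7, 5.9]
opening: 0.463
grasp_force: 61.0
```

```bash
python3 - <<'E'
from h import *
o,r=obs(); t=np.array(o['eef_pos']); c=np.array([.5275,.147,.02]); rel=r.inv().apply(c-t); print(rel, r.apply([0,1,0]))
k=np.cross([0,0,1.],[-.2165,-.976,0]); k/=np.linalg.norm(k)  # world turn taking up to (-.22,-.98)
W=R.from_rotvec(k*np.pi/2); rv=(r.inv()*W*r).as_rotvec(); print('rv',rv.round(3))
for h in(.13,.06,.032,.0305):
    p=np.array([.5275,.147,h])-(W*r).apply(rel); print(h,(r.inv().apply(p-t)*1000).round(1),p.round(3))
E
```

```text
[ 0.00491438 -0.00030798 -0.01624953] [ 0.97606073 -0.21749406  0.0013372 ]
rv [2.000e-03 1.571e+00 1.000e-03]
0.13 [-45.4   0.1 -98.9] [0.53  0.157 0.116]
0.06 [ -3.    0.  -43.2] [0.53  0.157 0.046]
0.032 [ 13.9  -0.  -20.9] [0.53  0.157 0.018]
0.0305 [ 14.8  -0.  -19.7] [0.53  0.157 0.017]
```

Emit:
carry_out --deltas "-30 0 -40 0 0 0 1; -60 0 -80 0 0.1 0 1; -58 0 -95 0 0.28 0 1; -55 0 -100 0 0.46 0 1; -50 0 -99 0 0.64 0 1; -46 0 -99 0 0.82 0 1; -46 0 -99 0 1.0 0 1; -46 0 -99 0 1.18 0 1; -46 0 -99 0.001 1.36 0 1; -46 0 -99 0.002 1.54 0 1; -46 0 -99 0.002 1.571 0 1; -46 0 -99 0.002 1.571 0 1"

```text
time_s: 6.22
eef_pos: [0.5289, 0.1557, 0.1153]
eef_rot: [-0.279, 0.7, 0.56, 0.345]
wrist_force: [-0.0, 0.3, -2.9]
opening: 0.455
grasp_force: 61.3
```

```bash
python3 - <<'E'
from h import *
o,r=obs(); print(o['eef_pos'],np.round(o['q'],2),r.apply([[0,1,0],[0,0,1]]).round(3),o['grasp_force'])
k=r.inv().apply([0,0,1]); print('down 70',k*-70,'98.5',k*-98.5)
E,K,im=cam('scene'); print(w2px(E,K,[[.5275,.147,.13]]))
p=w2px(E,K,[[.5275,.147,.13]])[0].astype(int); cv2.imwrite('pics/up.png',cv2.resize(im[p[1]-60:p[1]+60,p[0]-80:p[0]+80],None,fx=4,fy=4))
E
```

```text
[0.52891831 0.15570412 0.11531075] [-0.44  0.36  1.97  0.94  1.28 -0.73] [[ 0.976 -0.218 -0.004]
 [ 0.171  0.776 -0.607]] 61.32176399230957
down 70 [-55.63468396   0.26821602  42.48187849] 98.5 [-78.28594815   0.37741826  59.77807188]
[[286.36726312 206.29809803]]
```

Emit:
carry_out --deltas "-32 0 24 0 0 0 1; -56 0 42.5 0 0 0 1; -70 0 53.5 0 0 0 1; -76 0 58 0 0 0 1; -76 0 58 0 0 0 1; -76 0 58 0 0 0 1"

```text
time_s: 7.02
eef_pos: [0.53, 0.1562, 0.0216]
eef_rot: [-0.278, 0.699, 0.561, 0.347]
wrist_force: [-0.3, -0.2, -1.9]
opening: 0.46
grasp_force: 61.4
```

Emit:
carry_out --deltas "-2 0 1.5 0 0 0 1; -3.6 0 2.7 0 0 0 1; -3.6 0 2.7 0 0 0 1; -3.6 0 2.7 0 0 0 1"

```text
time_s: 7.52
eef_pos: [0.5294, 0.1561, 0.0162]
eef_rot: [-0.278, 0.699, 0.56, 0.346]
wrist_force: [0.1, -0.5, -3.2]
opening: 0.459
grasp_force: 61.4
```

Emit:
carry_out --deltas "-1 0 0.7 0 0 0 1; -1 0 0.7 0 0 0 1; -1 0 0.7 0 0 0 1"

```text
time_s: 7.9
eef_pos: [0.5295, 0.1561, 0.0154]
eef_rot: [-0.278, 0.699, 0.56, 0.347]
wrist_force: [-2.2, -3.0, 3.4]
opening: 0.458
grasp_force: 61.8
```

It's in contact with the desk, so I'll release it and back off.

Emit:
carry_out --deltas "0 0 0 0 0 0 0.4; 0 0 0 0 0 0 0.2; 0 0 0 0 0 0 0; 0 0 0 0 0 0 0; 0 0 0 0 0 0 0; 0 0 -40 0 0 0 0; 0 0 -90 0 0 0 0; 0 0 -100 0 0 0 0; 0 0 -100 0 0 0 0; 0 0 -100 0 0 0 0"

```text
time_s: 9.15
eef_pos: [0.5114, 0.0796, 0.0747]
eef_rot: [-0.279, 0.699, 0.56, 0.346]
wrist_force: [0.3, -0.1, 0.6]
opening: 1.001
grasp_force: 0.0
```

```bash
python3 - <<'E'
from h import *
E,K,im=cam('wrist'); cv2.imwrite('pics/stand.png',im)
print(w2px(E,K,[[.5275,.147,.06],[.5275,.147,0],[.5275-.0043,.147-.0195,.03]]))
E
```

```text
[[326.60041666 205.49156866]
 [326.29046482 268.91526107]
 [326.61682295 271.40211462]]
```

View pics/stand.png

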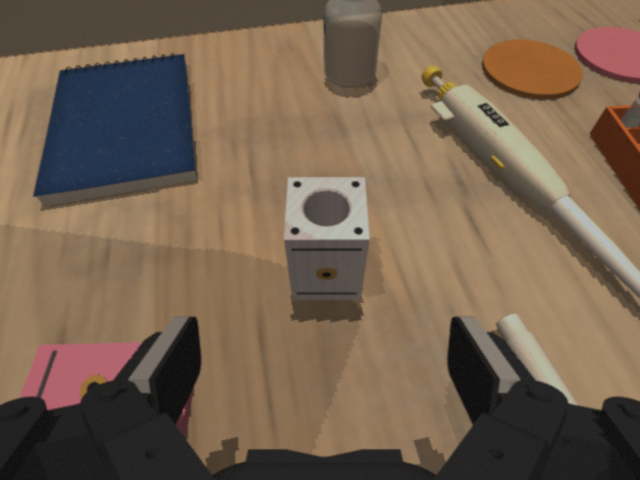

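The collar stands upright, with its top bore at (327,209) and its screw facing the camera at (326,273). Next is the shaft.

```bash
python3 - <<'E'
from h import *
o,r=obs(); E,K,_=cam('wrist')
P=px2w(E,K,[(287,181),(366,180),(369,239),(285,239),(327,209)],.06); print(P.round(4),P[:4].mean(0),np.linalg.norm(np.diff(P[:4],axis=0),axis=1))
up=r.inv().apply([0,0,1]); print('up100',(up*100).round(1))
print(*tgt([.4423,-.2322,.25],2.26,0,0,.02)); print(*tgt([.4423,-.2322,.25],1.34,0,0,.02))
E
```

```text
[[0.511  0.1678 0.06  ]
 [0.5511 0.1595 0.06  ]
 [0.5422 0.1229 0.06  ]
 [0.5038 0.1314 0.06  ]
 [0.5271 0.1449 0.06  ]] [0.52704883 0.14539449 0.06      ] [0.041026   0.03770358 0.03934705]
up100 [ 79.7  -0.3 -60.4]
[ -69.4   -0.5 -348.4] [ 0.415 -0.857 -0.842] [ 0.4423 -0.2322  0.23  ]
[ -69.4   -0.5 -348.4] [-0.009 -0.922  0.01 ] [ 0.4423 -0.2322  0.23  ]
```

Emit:
carry_out --deltas "30 0 -50 0 -0.1 0 0; 40 0 -105 0 -0.27 0 0; 20 0 -155 0 -0.44 0 0; 0 0 -205 0 -0.6 0 0; -25 0 -255 0 -0.77 0 0; -50 0 -305 -0.009 -0.922 0.01 0; -69.4 0 -348 -0.009 -0.922 0.01 0; -69.4 0 -348 -0.009 -0.922 0.01 0; -69.4 0 -348 -0.009 -0.922 0.01 0"

```text
time_s: 10.38
eef_pos: [0.4427, -0.232, 0.2297]
eef_rot: [0.0, 0.784, 0.621, 0.0]
wrist_force: [-0.2, -0.1, 0.3]
opening: 1.001
grasp_force: 0.0
```

Emit:
carry_out --deltas "0 0 0 0 0 -0.18 0; 0 0 0 0 0 -0.36 0; 0 0 0 0 0 -0.54 0; 0 0 0 0 0 -0.72 0; 0 0 0 0 0 -0.9 0; 0 0 0 0 0 -0.92 0; 0 0 0 0 0 -0.92 0"

```text
time_s: 11.25
eef_pos: [0.443, -0.2322, 0.2303]
eef_rot: [0.001, 0.428, 0.904, -0.0]
wrist_force: [-0.5, 0.4, 0.1]
opening: 0.998
grasp_force: 0.0
```

```bash
python3 - <<'E'
from h import *
E,K,im=cam('wrist'); cv2.imwrite('pics/sh.png',im)
print(w2px(E,K,[[.4423,-.2322,.14]])); o,r=obs(); print(np.round(o['q'],2))
print(*tgt([.4423,-.2322,.115],2.26,0,0,.02))
E
```

```text
[[323.14397164 245.02933988]]
[-0.72  0.01  1.79  0.    1.34 -1.41]
[  0.8  -0.5 135.4] [ 0.001  0.002 -0.003] [ 0.4423 -0.2322  0.095 ]
```

View pics/sh.png

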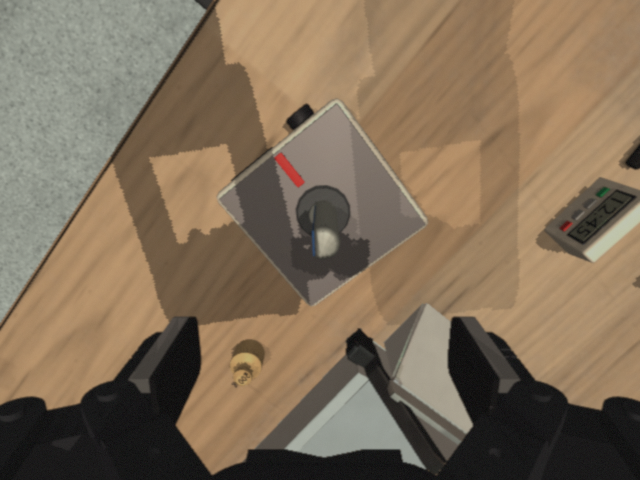

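The shaft top is at (325,242), with the blue flat on the left and upright in the image, so the fingers line up with it. I'll descend and pinch.

Emit:
carry_out --deltas "0 0 50 0 0 0 0; 0 0 100 0 0 0 0; 0 0 135 0 0 0 0; 0 0 135 0 0 0 0.5; 0 0 135 0 0 0 1; 0 0 135 0 0 0 1; 0 0 135 0 0 0 1; 0 0 135 0 0 0 1; 0 0 135 0 0 0 1; 0 0 135 0 0 0 1; 0 0 135 0 0 0 1; 0 0 135 0 0 0 1"

```text
time_s: 12.8
eef_pos: [0.4453, -0.2332, 0.0977]
eef_rot: [0.003, 0.427, 0.904, 0.0]
wrist_force: [5.7, 4.8, 4.8]
opening: 0.171
grasp_force: 58.6
```

Emit:
carry_out --deltas "0 0 0 0 0 0.17 1; 0 0 0 0 0 0.34 1; 0 0 0 0 0 0.51 1; 0 0 0 0 0 0.68 1; 0 0 0 0 0 0.85 1; 0 0 0 0 0 0.92 1; 0 0 0 0 0 0.92 1; 0 0 0 0 0 0.92 1; 0 0 0 0 0 0.92 1; 0 0 0 0 0 0.92 1"

```text
time_s: 14.05
eef_pos: [0.4431, -0.2354, 0.0977]
eef_rot: [0.003, 0.784, 0.621, -0.001]
wrist_force: [-6.0, -3.8, 6.8]
opening: 0.174
grasp_force: 59.4
```

The pinch data put the axis at (0.4418,-0.2321), in agreement with vision. I'll release, rise and check the flat.

Emit:
carry_out --deltas "0 0 0 0 0 0 0.5; 0 0 0 0 0 0 0; 0 0 0 0 0 0 0; 0 0 0 0 0 0 0; 0 0 0 0 0 0 0; 0 0 -60 0 0 0 0; 0 0 -120 0 0 0 0; 0 0 -150 0 0 0 0; 0 0 -150 0 0 0 0; 0 0 -150 0 0 0 0"

```text
time_s: 15.3
eef_pos: [0.4424, -0.2326, 0.2446]
eef_rot: [0.0, 0.784, 0.621, 0.0]
wrist_force: [-0.1, -0.2, -0.8]
opening: 1.0
grasp_force: 0.0
```

```bash
python3 - <<'E'
from h import *
E,K,im=cam('wrist'); p=w2px(E,K,[[.4418,-.2321,.14]])[0]; print(p)
a,b=int(p[0])-66,int(p[1])-70
cv2.imwrite('pics/sh2.png',cv2.resize(im[b:b+100,a:a+133],(798,600),interpolation=cv2.INTER_CUBIC)); print(a,b)
np.savez('sh2.npz',E=E,K=K)
for y in(1.343,): print(*tgt([.527,.1455,.25],1.345,0)); print(*tgt([.527,.1455,.040],1.345,0))
E
```

```text
[322.85073189 237.79000129]
256 167
[387.3  -4.2  17.2] [-0.    -0.    -0.006] [0.527  0.1455 0.227 ]
[387.2  -4.1 227.2] [-0.    -0.    -0.006] [0.527  0.1455 0.017 ]
```

View pics/sh2.png

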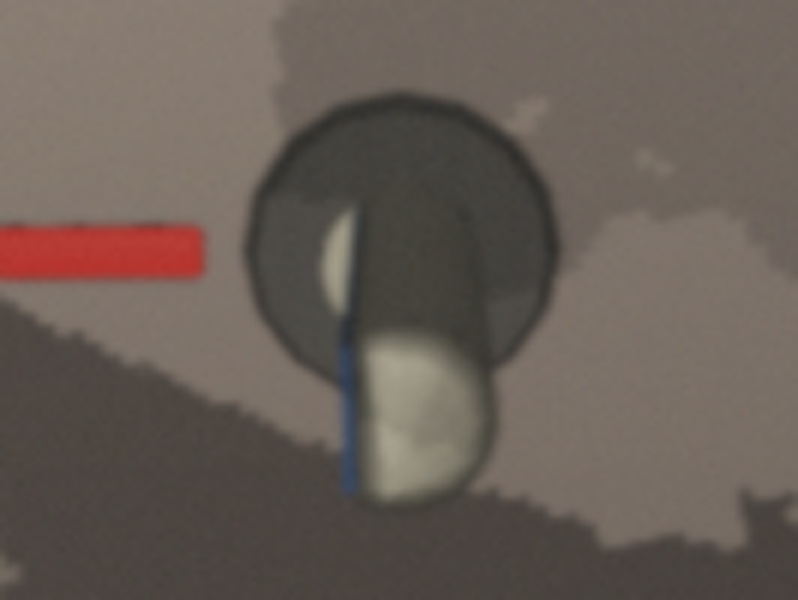

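The blue flat (x≈348 in the crop) faces the red mark squarely. Back to the collar.

Emit:
carry_out --deltas "55 0 0 0 0 0 0; 110 -1 0 0 0 0 0; 165 -2 0 0 0 0 0; 220 -2 5 0 0 0 0; 275 -3 10 0 0 0 0; 330 -4 17 0 0 -0.006 0; 387 -4 17 0 0 -0.006 0; 387 -4 17 0 0 -0.006 0; 387 -4 17 0 0 -0.006 0; 387 -4 17 0 0 -0.006 0"

```text
time_s: 16.6
eef_pos: [0.5275, 0.1433, 0.2276]
eef_rot: [0.001, 0.783, 0.622, -0.0]
wrist_force: [-0.7, 0.3, -0.5]
opening: 0.999
grasp_force: 0.0
```

```bash
python3 - <<'E'
from h import *
E,K,im=cam('wrist'); p=w2px(E,K,[[.527,.1455,.06]])[0]; print(p)
a,b=int(p[0])-80,int(p[1])-60
cv2.imwrite('pics/c3.png',cv2.resize(im[b:b+120,a:a+160],(800,600),interpolation=cv2.INTER_CUBIC)); print(a,b)
np.savez('c3.npz',E=E,K=K)
E
```

```text
[322.4388935  210.62301834]
242 150
```

View pics/c3.png

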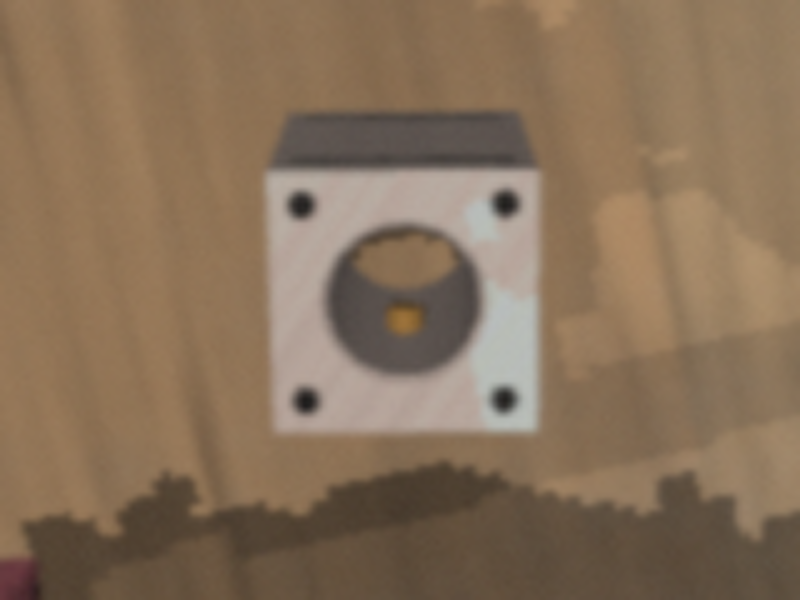

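The bore is at (323,210) in the full image against a predicted (322.4,210.6), with the screw side at the bottom. I'll descend and grip.

Emit:
carry_out --deltas "0 0 50 0 0 0 0; 0 0 100 0 0 0 0; 0 0 150 0 0 0 0; 0 0 190 0 0 0 0; 0 0 208 0 0 0 0; 0 0 208 0 0 0 0; 0 0 208 0 0 0 0"

```text
time_s: 17.52
eef_pos: [0.53, 0.144, 0.0222]
eef_rot: [0.002, 0.782, 0.623, 0.002]
wrist_force: [-0.6, 0.1, 0.5]
opening: 1.003
grasp_force: 0.0
```

Emit:
carry_out --deltas "0 0 0 0 0 0 1; 0 0 0 0 0 0 1; 0 0 0 0 0 0 1; 0 0 0 0 0 0 1; 0 0 0 0 0 0 1; 0 0 0 0 0 0 1; 0 0 0 0 0 0 1; 0 0 0 0 0 0 1"

```text
time_s: 18.52
eef_pos: [0.5289, 0.1443, 0.0213]
eef_rot: [0.002, 0.782, 0.623, 0.001]
wrist_force: [-1.0, 1.1, 6.7]
opening: 0.464
grasp_force: 61.3
```

```bash
python3 - <<'E'
from h import *
o,r=obs(); t=np.array(o['eef_pos']); c=np.array([.527,.1455,.030]); rel=r.inv().apply(c-t); print('rel',rel*1000,np.round(o['q'],2))
print('yaw',np.arctan2(*r.apply([1,0,0])[[1,0]]), r.apply([0,0,1]))
W=R.from_euler('z',-.2277)*R.from_euler('x',np.pi)
for z in(.25,.19,.107):
    p=np.array([.442,-.2322,z])-W.apply(rel); print(z,p.round(4),(r.inv().apply(p-t)*1000).round(1),(r.inv()*W).as_rotvec().round(3))
E
```

```text
rel [ 0.73531857 -2.05361327 -8.74496174] [ 0.05  0.41  1.81 -0.    0.93  0.28]
yaw 1.3452766173922537 [ 0.0030525  -0.00141223 -0.99999434]
0.25 [ 0.4408 -0.234   0.2413] [-388.6   -0.5 -219.7] [ 0.003 -0.002  1.573]
0.19 [ 0.4408 -0.234   0.1813] [-388.6   -0.7 -159.7] [ 0.003 -0.002  1.573]
0.107 [ 0.4408 -0.234   0.0983] [-388.5   -1.   -76.7] [ 0.003 -0.002  1.573]
```

Emit:
carry_out --deltas "0 0 -60 0 0 0 1; 0 0 -120 0 0 0 1; 0 0 -180 0 0 0.1 1; -30 0 -220 0 0 0.28 1; -80 0 -220 0 0 0.46 1; -130 0 -220 0 0 0.64 1; -180 0 -220 0 0 0.82 1; -230 0 -220 0 0 1.0 1; -280 0 -220 0 0 1.18 1; -330 0 -220 0.002 0 1.36 1; -380 1 -220 0.003 -0.002 1.54 1; -389 1.5 -220 0.003 -0.002 1.573 1"

```text
time_s: 20.02
eef_pos: [0.4412, -0.2374, 0.2402]
eef_rot: [0.0, 0.993, -0.117, -0.001]
wrist_force: [-0.3, 1.3, -3.0]
opening: 0.46
grasp_force: 62.0
```

Emit:
carry_out --deltas "0 0 0 0 0 0 1; 0 0 0 0 0 0 1; 0 0 0 0 0 0 1"

```text
time_s: 20.4
eef_pos: [0.4426, -0.2337, 0.2407]
eef_rot: [-0.0, 0.994, -0.112, -0.001]
wrist_force: [0.8, -0.2, -2.9]
opening: 0.463
grasp_force: 62.0
```

```bash
python3 - <<'E'
from h import *
o,r=obs(); t=np.array(o['eef_pos']); print(t,r.as_rotvec(),'yaw',np.arctan2(*r.apply([1,0,0])[[1,0]]),o['wrist_force'])
E,K,im=cam('wrist'); cv2.imwrite('pics/held.png',im)
ct=t+r.apply([0,0,-.0387]); p=w2px(E,K,[ct])[0]; print('pred bore',p)
g=cv2.cvtColor(im,cv2.COLOR_BGR2GRAY)
a,b=(p-85).astype(int); c=g[max(b,0):b+170,a:a+170]; print(a,b,c.shape)
m=(c<60).astype(np.uint8); n,_,s,ce=cv2.connectedComponentsWithStats(m)
for i in range(1,n):
    if s[i,4]>15: print(s[i],(ce[i]+[a,max(b,0)]).round(1))
print(cv2.resize(c,(42,42),interpolation=cv2.INTER_AREA)[::2]//10)
E
```

```text
[ 0.44259347 -0.23368222  0.24071511] [-3.12166689e+00  3.53196294e-01  1.60348914e-03] yaw -0.22532878839212037 [ 0.79841597 -0.21137438 -2.92050477]
pred bore [324.34739863 384.09304932]
239 299 (170, 170)
[ 27   5 117   4 457] [325.1 305.5]
[ 0 17  5 14 44] [240.4 320.6]
[165  16   5  13  40] [406.6 319.4]
[ 23  31  15  13 151] [269.4 336.3]
[132  30  16  14 167] [378.6 335.7]
[   0   44  170  126 6286] [318.4 433.2]
[ 28 121  14  13 135] [273.2 426.1]
[130 122  13  11 115] [374.7 425.8]
[[16 16 15 12 10  8  8  8  8  7  8  8  7  7  7  7  7  7  7  8  7  7  7  7
   7  8  7  7  8  7  7  7  8  8  7  7  7  8  9 13 15 16]
 [16 15  7  7  7  8  7  7  7  7  6  6  6  6  6  6  6  6  7  7  7  6  6  7
   7  7  7  7  7  7  7  7  7  7  7  7  7  7  7  6  9 10]
 [ 3  6  6  8  8  8  8  8  8  8  8  8  7  7  8  8  8  7  8  8  8  7  7  7
   7  8  8  8  8  8  7  7  8  8  8  8  8  7  7  7  6  3]
 [ 5  6  8 18 19 18 18 18 18 13 11  9  9 10 10 10 10 10 10 10  9  9 10 10
  10 10 10 10 10 10  9 10 10 10 10 10  9  9 10  7  6  5]
 [ 6  6  7 11 17 14  4  2  3  7  9 10 10 10 10 10 10 10 10  9  9 10 10 10
  10 1
[... 1447 characters left out ...]
0 10 11 12 12  6  3  4 11 13 13 15  5  2  2]
 [ 2  2  2  4  8 10  9  5  2  4  9 10 10 10  9  9  9 10 10 10  9  9 10 10
  10 10 10 10 12 12 13 12  7  4  6 12 13 14 14  3  2  2]
 [ 2  2  2  3  7  9  9  9  9  9  9  9  9  9  9  9  9  9  9  9  9  9 10 11
  10 10 11 12 13 13 13 13 13 13 13 13 12 14 11  2  2  2]
 [ 2  2  2  3  4  4  5  5  5  4  5  5  6  6  7  7  7  7  7  7  4  4 12 15
  15 15 15 15 15 16 16 15 15 15 15 15 15 15  8  2  2  2]
 [ 2  2  2  2  2  2  2  2  2  2  2  2  2  2  2  2  3  4  5  6  5  4 11 11
   8  5  4  2  2  2  2  2  2  2  2  2  2  2  2  2  2  2]
 [ 2  2  2  2  2  2  2  2  2  2  2  2  2  2  2  2  2  2  2  2  2  2  2  2
   2  2  2  2  2  2  2  2  2  2  2  2  2  2  2  2  2  2]]
```

```bash
python3 - <<'E'
from h import *
m=vision.camera_model('wrist'); K=np.array(m['K']); H=np.array(m['hand_eye'])
uv=np.array([(269.4,336.3),(378.6,335.7),(374.7,425.8),(273.2,426.1)])
s=.015; X=np.array([[-s,s,0],[s,s,0],[s,-s,0],[-s,-s,0]])
ok,rv,tv=cv2.solvePnP(X,uv,K,None,flags=cv2.SOLVEPNP_IPPE); A=H[:3,:3]@cv2.Rodrigues(rv)[0]; print('pnp tool',(H@np.r_[tv[:,0],1])[:3]*1000,'\n',A.round(3))
o,r=obs(); t=np.array(o['eef_pos'])
E=np.eye(4); E=np.linalg.inv(H)
for zt in(-.037,-.0387,-.041):
    W=px2w(E,K,uv,zt); print(zt,W.mean(0)*1000,np.linalg.norm(W[0]-W[1]),np.linalg.norm(W[1]-W[2]),np.degrees(np.arctan2(*(W[0]-W[1])[:2])))
print(t,r.inv().apply(np.array([.442,-.2322,t[2]])-t)*1000)
E
```

```text
pnp tool [  0.99560666  -0.09573593 -39.40607661] 
 [[-0.     1.    -0.003]
 [ 1.     0.     0.005]
 [ 0.005 -0.003 -1.   ]]
-0.037 [ -0.72927398  -0.10245457 -37.        ] 0.030692012543464313 0.03067509225731105 -179.70694168493344
-0.0387 [  0.49406877  -0.10607129 -38.7       ] 0.030201091904173655 0.03018444225904416 -179.7069416849334
-0.041 [  2.14917956  -0.11096449 -41.        ] 0.029536905156898063 0.0295206216731536 -179.7069416849334
[ 0.44258146 -0.23386446  0.24076097] [-9.39093946e-01 -1.49218398e+00  5.12853361e-04]
```

Emit:
carry_out --deltas "-1.7 -1.4 30 0 0 0.002 1; -1.7 -1.4 55 0 0 0.002 1; -1.7 -1.4 62 0 0 0.002 1; -1.7 -1.4 62 0 0 0.002 1; -1.7 -1.4 62 0 0 0.002 1; -1.7 -1.4 62 0 0 0.002 1"

```text
time_s: 21.2
eef_pos: [0.4414, -0.2337, 0.1798]
eef_rot: [0.001, 0.993, -0.115, 0.0]
wrist_force: [-0.1, 0.6, -3.4]
opening: 0.463
grasp_force: 62.0
```

```bash
python3 - <<'E'
from h import *
o,r=obs(); t=np.array(o['eef_pos']); c=t+r.apply([.0008,-.0001,-.009]); print(t,'collar',c,'err mm tool',r.inv().apply(np.array([.442,-.2322,c[2]])-c)*1000,r.apply([0,0,1]),'yaw',np.arctan2(*r.apply([1,0,0])[[1,0]]))
E
```

```text
[ 0.44144825 -0.23367056  0.1798464 ] collar [ 0.4422452  -0.23374236  0.18884694] err mm tool [-0.59005764 -1.44596364 -0.00236681] [ 5.33537867e-04 -1.44971951e-03 -9.99998807e-01] yaw -0.2297896360629037
```

Emit:
carry_out --deltas "-0.6 -1.4 8 0 0 0 1; -0.6 -1.4 13 0 0 0 1; -0.6 -1.4 13 0 0 0 1; -0.6 -1.4 13 0 0 0 1"

```text
time_s: 21.7
eef_pos: [0.4406, -0.2318, 0.1657]
eef_rot: [0.0, 0.993, -0.115, -0.0]
wrist_force: [-0.9, -0.1, -2.3]
opening: 0.461
grasp_force: 62.0
```

```bash
cat > e.py <<'E'
from h import *
o,r=obs(); t=np.array(o['eef_pos']); c=t+r.apply([.0008,-.0001,-.009]); print('collar',c,'err mm tool',(r.inv().apply(np.array([.442,-.2322,c[2]])-c)*1000).round(2),'yaw',np.arctan2(*r.apply([1,0,0])[[1,0]]),o['wrist_force'])
E
python3 e.py
```

```text
collar [ 0.44143784 -0.23186256  0.17473231] err mm tool [ 0.62  0.2  -0.  ] yaw -0.22991199081295577 [-0.8836147  -0.05900973 -2.25220538]
```

Emit:
carry_out --deltas "0.4 0 5 0 0 0 1; 0.4 0 10 0 0 0 1; 0.4 0 14 0 0 0 1; 0.4 0 14 0 0 0 1"

```text
time_s: 22.2
eef_pos: [0.4407, -0.2316, 0.1512]
eef_rot: [-0.0, 0.993, -0.115, -0.001]
wrist_force: [0.5, 0.4, -2.7]
opening: 0.464
grasp_force: 62.0
```

```bash
python3 e.py
```

```text
collar [ 0.44150564 -0.23168626  0.16022477] err mm tool [ 0.6   0.39 -0.  ] yaw -0.22994166168488803 [ 0.47716056  0.36670074 -2.66078477]
```

Emit:
carry_out --deltas "0.4 0.3 6 0 0 0 1; 0.4 0.3 12 0 0 0 1; 0.4 0.3 18 0 0 0 1; 0.4 0.3 24 0 0 0 1; 0.4 0.3 26 0 0 0 1; 0.4 0.3 26 0 0 0 1"

```text
time_s: 22.95
eef_pos: [0.4412, -0.2321, 0.1256]
eef_rot: [0.0, 0.993, -0.115, -0.001]
wrist_force: [0.2, 0.7, -2.4]
opening: 0.461
grasp_force: 62.0
```

```bash
python3 e.py
```

```text
collar [ 0.44203095 -0.23223379  0.13461672] err mm tool [-0.04 -0.03  0.  ] yaw -0.22985318149780165 [ 0.24011424  0.67846061 -2.35751184]
```

Past the screw with no force; 29.5 mm left.

Emit:
carry_out --deltas "0 0 7 0 0 0 1; 0 0 14 0 0 0 1; 0 0 21 0 0 0 1; 0 0 27 0 0 0 1; 0 0 29.5 0 0 0 1; 0 0 29.5 0 0 0 1; 0 0 29.5 0 0 0 1; 0 0 29.5 0 0 0 1; 0 0 29.5 0 0 0 1"

```text
time_s: 24.08
eef_pos: [0.4413, -0.2323, 0.0964]
eef_rot: [0.0, 0.993, -0.115, -0.0]
wrist_force: [-0.2, 0.0, -2.7]
opening: 0.463
grasp_force: 62.0
```

```bash
python3 e.py; python3 - <<'E'
from h import *
m=vision.camera_model('wrist'); K=np.array(m['K']); H=np.array(m['hand_eye'])
o,r=obs(); g=cv2.cvtColor(vision.camera('wrist'),cv2.COLOR_BGR2GRAY)[310:450,245:405]
n,_,s,ce=cv2.connectedComponentsWithStats((g<60).astype(np.uint8))
for i in range(1,n):
    if 80<s[i,4]<260: print(s[i],(ce[i]+[245,310]).round(1))
E
```

```text
collar [ 0.44214995 -0.23239092  0.10544245] err mm tool [-0.19 -0.15  0.  ] yaw -0.22991328148675472 [-0.18004936  0.0178084  -2.6526205 ]
[ 17  20  15  13 148] [269.3 336.3]
[127  20  14  13 156] [378.5 335.9]
[ 22 111  14  11 125] [273.3 426. ]
[124 111  13  11 110] [374.7 425.8]
```

The collar hasn't slipped in the grip, and it is at z = 0.105 with no side force. Handing in.

```bash
python3 -c "
from bench import ctrl; print(ctrl.hand_in())"
```

```text
the job is handed in; nothing more can be done
None
```

I handed the job in at about 24 s: by my own measurements the collar is on the shaft, screw over the flat and facing the red mark, held in the gripper at 105 mm height; the hand-in returned no verdict.

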